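# Find the live release tab and unclip the logger's battery cover

### The arm

A 7-joint arm with a two-finger parallel gripper is mounted at the origin on a cart in front of the work surface, level with it; the furniture and walls round the work are solid. World frame = base frame: x ahead of the robot, y to its left, z up, the work surface at z = 0. Lengths are in mm, angles in degrees, forces in N, time in s.
With the tool pointing down it reaches from about 400 to 875 mm from the base axis. Payload 6.5 kg.
Tool frame: the origin (TCP) lies at the very end of the fingers, on their centre line; the grasp point (between the pads) lies manip.grip_point_offset behind it (manip.grip_point_offset is the distance from the TCP to the grasp point, in mm); z points along the fingers, y is the line along which they close (so a half turn about z gives the same grasp; the last joint's range is limited). The gripper opens to 88 mm and grips with 3 to 60 N. Pads are 18 mm wide; open, the fingers measure 123 mm over their backs; the gripper's body (75 mm by 187 mm) begins 45 mm behind the grasp point.
Start: joints at [-73.694, 30.733, -0.252, 88.115, 0.149, 61.152, -4.079], TCP at [223.367, 610.407, 215.116] pointing down, gripper open.
Joint ranges: [-154.64, 154.64], [-21.42, 123.67], [-72.66, 72.17], [13.99, 137.28], [-74.86, 254.86], [10.95, 109.41], [-158.01, 158.01]. Speed limits (degrees/s): [136.94, 136.94, 180, 180, 180, 180, 180].

### API

Orientations are given as [roll, pitch, yaw] about the fixed x, y, z axes, in that order (R = Rz(yaw) Ry(pitch) Rx(roll)).
In Python, from station import observe, cams, order, manip gives the robot as it stands.
- The arm moves only by the shell command python3 -m inch 'ROWS'. ROWS is JSON, a list that holds one entry, the list of rows, each a list of 5 numbers: the closure, from -1 (fully open) to 1 (shut), then the shift along the world's x, y, z in mm, then the turn about the world's z in degrees. A call has 1 to 8 rows; each row is the pose to reach, as a shift and turn from the pose commanded when the call began; what a row does not reach only later rows make up. A row lasts 1/10 s, in which the tool goes at most 50 mm and 8.59 degrees, less where a joint would pass 70% of its speed; a pose out of reach is approached as far as the arm can. A call with a gripper value outside its range is refused whole. The fingers move at their own pace and stop on an object; the grip force is fixed at half the most. Time passes only in rows, so rows that repeat a pose let the fingers close. It gives the time, the measured TCP pose, the force, the opening and the grip force at its end, in the units of the state.
- observe(): the state, without advancing time (a new reading comes with each control period).
- cams.camera(name): name is "scene" or "top" or "wrist"; returns the picture (480x640x3 uint8, blue, green, red); there is no depth.
- cams.calibration(name): a dict with "vertical_fov" (degrees; the focal length in pixels is half the picture's height over the tangent of half this angle, whatever the lens; pixels are square), "cx", "cy" (the principal point, pixels), "k1" (the pictures are not rectified: a ray, as slopes to the right and down, at radius r is drawn at 1 + k1 r^2 times it, then the intrinsics apply), "world_to_cam" (4x4, takes a point from world to camera coordinates); the wrist camera has in their place "T_tool_cam" (4x4, takes a point from camera to tool coordinates, whose origin is the TCP and whose axes are the flange's). Camera axes: x right, y down, z forward; pixel columns grow to the right and rows downward; lengths in mm; the calibration is good to about 2 mm. A picture is of the moment at which its call begins: read the wrist's pose just before it. calibration takes no time and is no camera call.
- order.hand_in(): hands the job in; it is judged then, once.
The state is a dict: "clock": time; "joint_positions": joint angles; "dq": joint speeds; "tau": joint torques, N m; "tool_pos": TCP position; "tool_rot": TCP orientation; "ft_force": force on the tool from outside, world axes, zero at the start; "wrist_torque": the same for the moment, N m; "grip_width": opening from 0.0 (shut) to 1.0 (fully open); "grasp_force": force on a finger pad.
Only numpy, scipy, OpenCV 4.12 (cv2) and the standard library are available. Lean on these libraries where they do the work, as an engineer would, in place of code of your own. Each camera call takes 0.05 s, during which the arm holds its last target. There are 200 camera calls.

### The job

Open the battery bay of the white climate logger. Only one of its cover's two red release tabs is latched, and you cannot see which: squeeze a tab inward against the orange grip wall, try gently whether that end comes up, and change to the other tab if it holds. With the live tab squeezed, swing the cover up well open (about 30 degrees) about the tongues at its other end without forcing anything, draw the tongues out, and lay the cover flat, grip side up and lengthwise, in the middle of the loose oak board, letting go only once it rests there. Leave the candle, the matchbox and the standing cork where they are.

Things in the scene. Friction and masses are not known exactly. Their poses are not given: they have to be found in the camera images.
- logger: white climate logger, 180 x 116 x 44 mm, fixed to the table. Origin at table level under the battery bay; housing x -95..+85, y -58..+58 mm, flat top z = 44 mm. Small green display at its -x end (to the robot's right); +x points roughly to the robot's left. Bay opening in the top: x -55..+65, y -41..+41 mm, with a 7 mm thick lip at each x end.
- cover: loose orange snap-in cover, about 90 g. Plate x -53..+63 (two ears to +72), y -39.5..+39.5, z 14..20 mm; origin level with the feet it rests on (z = 0). Seated, its frame is 24 mm above the logger's, axes parallel, within 1 mm, top flush; play 2 mm along x. Orange grip wall on it: x 10..16, y -33..+33, z 20..42 mm; two red tabs face it, nearer the +x end.
- tongue (a point): middle between the tips of the two tongues at the cover's -x end (cover x -64, y 0, z 9 mm), which reach under the logger's lip: that end cannot lift straight up. With the live tab in, the cover swings freely, +x end up, about the upper edge of its -x end (cover x -53, z 20 mm); then it comes out along the logger's +x and up.
- slot (a point): point fixed in the logger under the lip at the -x end, near where the tongue tips lie when seated (logger x -59.5, y 0, z 33 mm). The frame stands 45 N at most, summed over its contacts: a jammed cover levers the hand force up about threefold, so yield to any push felt above a few N while squeezing and swinging.
- board: loose dark oak board, about 220 x 130 x 35 mm, 0.9 kg, lying flat; origin at the centre of its underside, long side along its x (roughly the robot's y), top at z = 35 mm
- candle: thick cream candle, 64 mm wide, 94 mm tall, standing; bystander; origin at its foot
- matchbox: red matchbox, 36 x 53 x 15 mm, lying; bystander; origin at its underside
- cork: wine cork, 24 mm wide, 46 mm tall, standing; bystander; origin at its foot
- tab_a (a joint): travel of the red tab at cover y = +22 mm, in m: 0 sprung out, 0.008 fully in, sliding along the cover's -x towards the grip wall; spring 3.6 N to start, 11 N fully in. Tab plate 6 mm thick, 18 mm wide, z 21..42 mm, outer face at cover x = 56 mm (48 pressed). Its catch, under the ear, ends at x = 71 mm; in by 6.5 mm it is clear.
- tab_b (a joint): the same for the equal red tab at cover y = -22 mm. The logger has one hidden keeper, over the catch of tab a or of tab b by chance; only that tab holds the cover (its +x end then rises no more than about 2 mm). Both move alike when squeezed. Keep the live tab in until that end has risen above the housing; the other may stay out.
- grip_a (a point): point on the cover midway between the outer faces of grip wall and fully pressed tab a (cover x 29, y +22, z 32 mm): centre the squeezing gripper here, closing along the cover's x; 46 mm wide at rest, 38 mm with the tab in. Off-centre, a finger bears on the grip wall first and shoves the whole cover along x.
- grip_b (a point): the same point for tab b (cover x 29, y -22, z 32 mm)
Things that resemble listed ones, but are neither listed nor needed, are in the scene too. Of the things like the cover, leave any that is purple; of the rest the larger one is meant.

How it is judged (in metres and radians):
On the way, in this order (a step that is already met when the one before it is completed fails the run):
1. a release tab is pressed in at least 5.5 mm while the cover still sits in its bay (value of joint any of tab_a, tab_b above 0.0055 m and z of grip_a in the frame of logger below 0.062 m and distance between tongue and slot below 0.012 m), for 0.1 s.
2. the cover is swung up at least 0.35 rad with its tongues still in the slot (angle between cover's own z axis and vertical above 0.35 rad and distance between tongue and slot below 0.014 m), for 0.1 s.
At the end, for the whole second after the job is handed in: The cover rests flat (0.08 rad), grip side up, lengthwise (0.25 rad, either way round) on the flat-lying oak board, its origin within 40 mm of the centre along the board and 22 mm across it; both tabs have sprung out (under 2 mm) and nothing holds the cover (angle between cover's own z axis and vertical below 0.08 rad and z of cover in the frame of board between 0.03 and 0.041 m and x of cover in the frame of board between -0.04 and 0.04 m and y of cover in the frame of board between -0.022 and 0.022 m and angle between the x axis of cover and the x axis of board, either way round below 0.25 rad and contact force between cover and board above 0.2 N and angle between board's own z axis and vertical below 0.05 rad and value of joint each of tab_a, tab_b below 0.002 m and linear speed of cover below 0.02 m/s); the robot touches nothing.
It fails at once if the cover is forced against the logger (over 45 N) (contact force between cover and logger above 45 N).
It fails at once if the cover is slammed on the board (over 40 N) (contact force between cover and board above 40 N).
It fails at once if the cover is let go in the air (height (world z) of cover above 0.075 m and contact force between the fingers and cover below 0.05 N).
It fails at once if the candle, the matchbox or the cork is moved over 25 mm, or the candle or the cork tipped (distance of any of candle, matchbox, cork from where it was at the start of the episode above 0.025 m or angle between candle's own z axis and vertical above 0.3 rad or angle between cork's own z axis and vertical above 0.5 rad).
It also fails if it takes over 54 s, if anything falls off the work surface, if the arm or the gripper's body presses on something with over 40 N, if the wrist force passes 120 N, or if a joint passes its speed limit or range.

## Working session

There is one attempt and no reset: what is moved stays moved. The work goes in short steps, Python scripts to look and compute and a shell command to move; the robot and the scene stay as the last step left them, time stands still between calls to the robot, and variables do not carry over. Pictures are saved under pics/ and viewed, at most 10 in all, crops included, and the job is handed in when it is done.

```bash
ls; mkdir -p pics; python3 - <<'E'
from station import observe, cams, order, manip
import cv2
print(observe()); print(manip.grip_point_offset)
for n in ("scene","top","wrist"):
    cv2.imwrite(f"pics/{n}0.png",cams.camera(n)); print(n,cams.calibration(n))
E
```

```text
pics
{'clock': 0.0, 'joint_positions': array([-73.69433551,  30.77790352,  -0.25509992,  88.16792724,
         0.15134602,  61.15136045,  -4.07734265]), 'dq': array([ 0.09091239, -0.02925515,  0.0181598 , -0.10615218, -0.04068939,
       -0.0714074 ,  0.02717104]), 'tau': array([ 9.49554624e-05, -5.70997810e+01,  9.90848243e-01, -2.51607209e+01,
       -5.62632107e-02,  1.79582415e-02,  1.47994506e-04]), 'tool_pos': array([223.16917033, 609.81717859, 214.25324515]), 'tool_rot': array([-1.79903521e+02,  8.78481820e-03,  1.59909418e+02]), 'ft_force': array([ 1.19447266,  0.0709281 , -0.42330761]), 'wrist_torque': array([ 0.06501304,  0.03451781, -0.02624623]), 'grasp_force': 0.0, 'grip_width': 0.9986164309108743}
18.700000000000003
scene {'vertical_fov': 52.96191173388462, 'cx': 319.9541602045889, 'cy': 244.9215535036347, 'k1': -0.018178378572318604, 'world_to_cam': array([[ 6.24138171e-01, -7.81101680e-01,  1.82128985e-02,
        -3.09581654e+02],
       [-4.07954168e-01, -3.45678754e-01, -8.45032305e-01,
         2.60583052e+02],
       [ 6.66351965e-01,  5.19986889e-01, -5.34404991
[... 373 characters left out ...]
08e-01, -2.36464377e-01,
         5.02293887e+02],
       [ 2.31223341e-01,  4.95100552e-02, -9.71640119e-01,
         1.00648714e+03],
       [ 0.00000000e+00,  0.00000000e+00,  0.00000000e+00,
         1.00000000e+00]])}
wrist {'vertical_fov': 65.01390987830163, 'cx': 323.35603640766317, 'cy': 245.72129323393293, 'k1': -0.08143502898564609, 'T_tool_cam': array([[ 2.06661109e-04, -9.56576143e-01, -2.91482486e-01,
         7.43098253e+01],
       [ 9.99999977e-01,  2.12179853e-04,  1.26763001e-05,
         5.61569986e-01],
       [ 4.97208647e-05, -2.91482482e-01,  9.56576165e-01,
        -1.69091159e+02],
       [ 0.00000000e+00,  0.00000000e+00,  0.00000000e+00,
         1.00000000e+00]])}
```

View pics/top0.png

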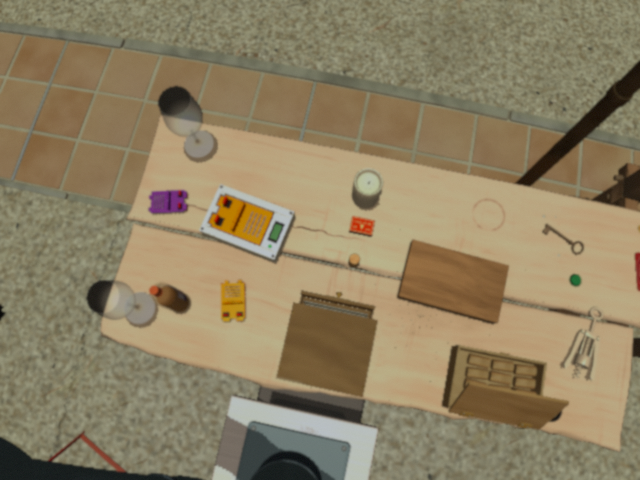

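View pics/scene0.png

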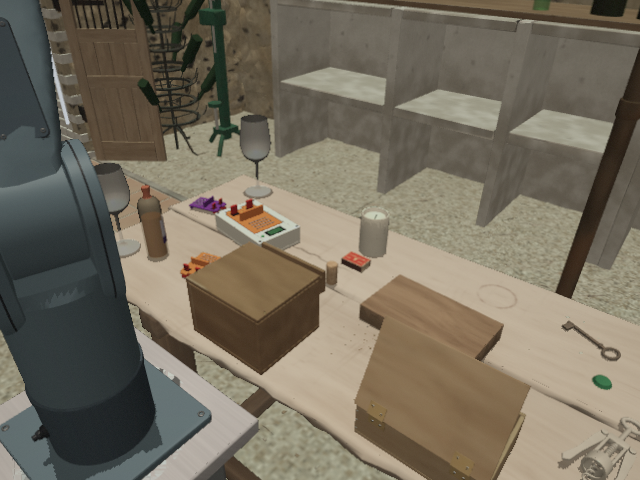

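Top view: logger at about (248,222) with the orange cover, its grip wall and tabs to the left; oak board at (454,280); candle (367,187); matchbox (361,226); cork (354,260). A small orange decoy sits at (233,300) and a purple one at (168,202). I'll enlarge for corner positions.

```bash
cat > h.py <<'E'
import numpy as np, cv2
from station import observe, cams, manip
from scipy.spatial.transform import Rotation as R
def K(c):
    f=240/np.tan(np.radians(c["vertical_fov"]/2)); return f
def rays(c,px):
    p=(np.array(px,float).reshape(-1,2)-[c["cx"],c["cy"]])/K(c); u=p.copy()
    for _ in range(30): u=p/(1+c["k1"]*(u**2).sum(1,keepdims=True))
    return np.c_[u,np.ones(len(u))]
def pose(name,s=None):
    c=cams.calibration(name)
    if name!="wrist": return c,np.linalg.inv(c["world_to_cam"])
    T=np.eye(4);T[:3,:3]=R.from_euler("xyz",s["tool_rot"],degrees=True).as_matrix();T[:3,3]=s["tool_pos"]
    return c,T@c["T_tool_cam"]
def p2w(name,px,z,s=None):
    c,T=pose(name,s); d=rays(c,px)@T[:3,:3].T; o=T[:3,3]
    return o+d*((np.array(z)-o[2])/d[:,2])[:,None]
def w2p(name,P,s=None):
    c,T=pose(name,s); q=(np.atleast_2d(P)-T[:3,3])@T[:3,:3]; u=q[:,:2]/q[:,2:]
    return u*(1+c["k1"]*(u**2).sum(1,keepdims=True))*K(c)+[c["cx"],c["cy"]]
E
python3 - <<'E'
import cv2
im=cv2.imread("pics/top0.png")
a=cv2.resize(im[175:270,190:310],None,fx=6,fy=6,interpolation=cv2.INTER_CUBIC)[:300*2]
b=cv2.resize(im[230:330,390:520],None,fx=5,fy=5,interpolation=cv2.INTER_CUBIC)
cv2.imwrite("pics/ca.png",a);cv2.imwrite("pics/cb.png",b);print(a.shape)
E
```

```text
(570, 720, 3)
```

View pics/ca.png

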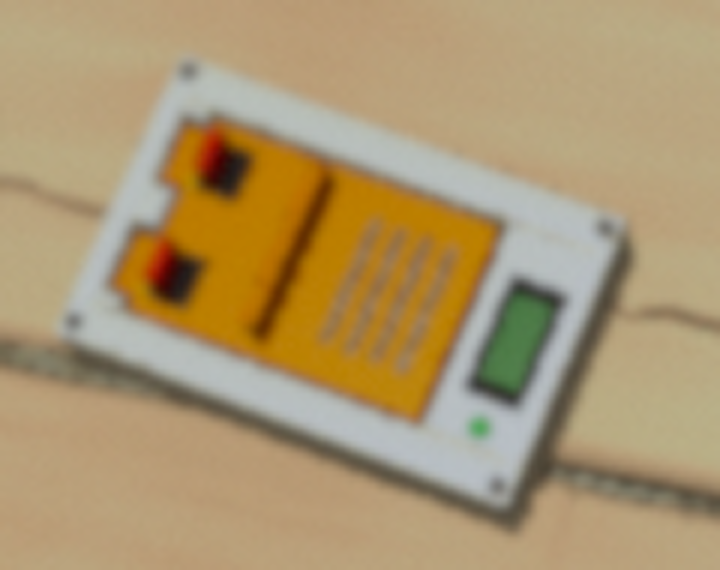

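View pics/cb.png

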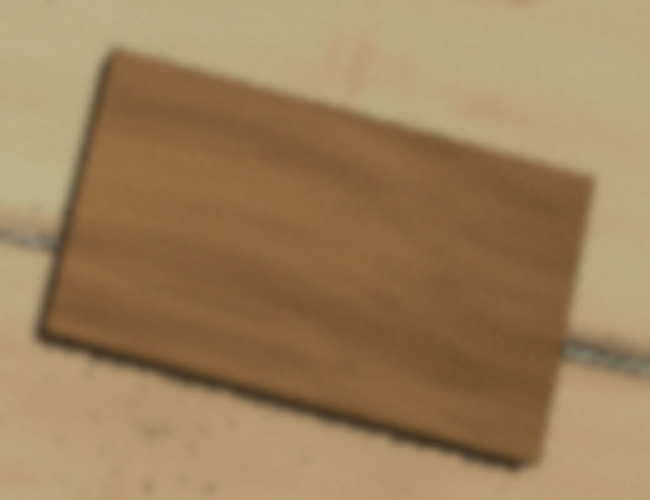

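Logger top corners in the crop: (182,60), (630,222), (510,510), (62,335); the bay's right-hand corners are (503,222) and (418,420). Board top corners: (112,48), (594,180), (533,464), (42,332).

```bash
python3 - <<'E'
from h import *
def fit(P,L):
    P=P[:,:2];L=np.array(L,float);p0=P.mean(0);l0=L.mean(0)
    A=P-p0;B=L-l0;th=np.arctan2((B[:,0]*A[:,1]-B[:,1]*A[:,0]).sum(),(B*A).sum())
    r=np.array([[np.cos(th),-np.sin(th)],[np.sin(th),np.cos(th)]]);t=p0-r@l0
    print(t,np.degrees(th),"res",np.round(P-(L@r.T+t),1).tolist());return t,th
a=np.array([[182,60],[630,222],[510,510],[62,335],[503,222],[418,420]])/6+[190,175]-[.4,.4]
fit(p2w("top",a,44),[[85,-58],[-95,-58],[-95,58],[85,58],[-55,-41],[-55,41]])
b=np.array([[112,48],[594,180],[533,464],[42,332]])/5+[390,230]-[.4,.4]
fit(p2w("top",b,35),[[110,-65],[-110,-65],[-110,65],[110,65]])
print("candle",p2w("top",[[367,183]],94),"match",p2w("top",[[361,226]],15),"cork",p2w("top",[[354,258]],46))
c=p2w("top",[[304,292],[375,305],[363,395],[278,380]],120);print(c)
E
```

```text
[516.5608047  215.06459684] 81.32867740735824 res [[-2.0, -1.2], [-1.3, -0.6], [0.0, -0.3], [1.3, -3.3], [-0.3, 2.6], [2.2, 2.8]]
[ 482.71400221 -256.13133277] 86.43080106990148 res [[-0.8, -1.1], [-0.8, 0.4], [1.4, 2.0], [0.2, -1.3]]
candle [[637.99538386 -30.00220569  94.        ]] match [[564.99715894 -36.9445275   15.        ]] cork [[483.70082521 -35.60900505  46.        ]]
[[ 380.94787393   47.48052716  120.        ]
 [ 385.08838319  -93.06562622  120.        ]
 [ 213.50822747 -103.69334152  120.        ]
 [ 206.75029507   58.8937818   120.        ]]
```

```bash
python3 -m inch '[[[-1,0,0,40,0],[-1,0,0,80,0],[-1,10,-30,110,0],[-1,40,-75,110,3],[-1,80,-125,110,6],[-1,120,-180,110,9],[-1,155,-240,110,11.4],[-1,180,-300,100,11.4]]]'; python3 -m inch '[[[-1,15,-40,-30,0],[-1,25,-75,-80,0],[-1,25,-75,-120,0],[-1,25,-75,-150,0],[-1,25,-75,-150,0],[-1,25,-75,-150,0]]]'; python3 - <<'E'
from h import *
import json
s=observe();print(s["tool_pos"],s["tool_rot"],s["ft_force"],s["clock"])
im=cams.camera("wrist");cv2.imwrite("pics/w1.png",im)
json.dump({k:np.array(s[k]).tolist() for k in("tool_pos","tool_rot")},open("w1.json","w"))
E
```

```text
clock: 0.95
tool_pos: [372.8, 371.0, 321.2]
tool_rot: [180.0, 0.0, 171.3]
ft_force: [0.9, -0.2, -0.2]
grip_width: 1.004
grasp_force: 0.0
clock: 1.55
tool_pos: [396.5, 298.2, 171.5]
tool_rot: [-180.0, -0.0, 171.3]
ft_force: [0.5, -0.2, 0.2]
grip_width: 1.002
grasp_force: 0.0
[396.47186498 298.18098231 171.52450505] [-1.79987797e+02 -1.14313417e-02  1.71319059e+02] [ 0.49641963 -0.19926983  0.20333829] 1.55
```

View pics/w1.png

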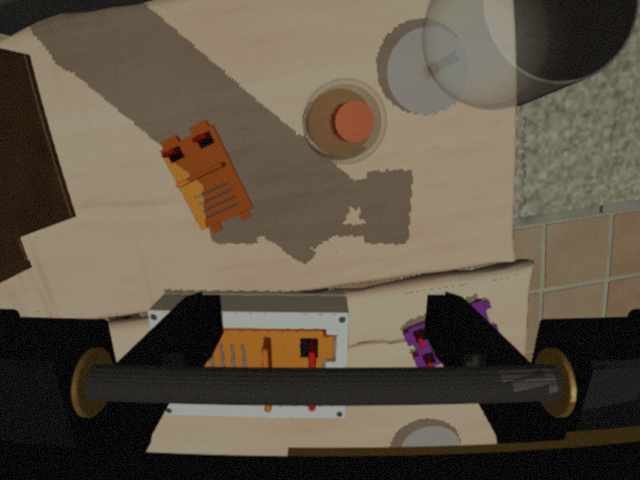

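The wrist view (image down = away from the robot) shows the logger at rows 295-415, partly hidden behind the fingers, with the decoy at (207,175). I'll move forward so the logger appears in the clear upper half.

```bash
python3 -m inch '[[[-1,40,-20,0,0],[-1,80,-40,0,0],[-1,120,-60,0,0],[-1,160,-70,0,0],[-1,175,-70,0,0],[-1,175,-70,0,0],[-1,175,-70,0,0]]]'; python3 - <<'E'
from h import *
import json
s=observe()
im=cams.camera("wrist");cv2.imwrite("pics/w2.png",im)
json.dump({k:np.array(s[k]).tolist() for k in("tool_pos","tool_rot")},open("w2.json","w"))
t=np.radians(81.33);L=[[85,-58],[-95,-58],[-95,58],[85,58]]
P=[[516.56+x*np.cos(t)-y*np.sin(t),215.06+x*np.sin(t)+y*np.cos(t),44] for x,y in L]
p=w2p("wrist",P,s);print(p)
c0=np.maximum(p.min(0)-15,0).astype(int);c1=(p.max(0)+15).astype(int)
cr=im[c0[1]:c1[1],c0[0]:c1[0]];print(c0,cr.shape)
cv2.imwrite("pics/w2c.png",cv2.resize(cr,None,fx=2.5,fy=2.5,interpolation=cv2.INTER_CUBIC))
E
```

```text
clock: 2.3
tool_pos: [571.4, 229.0, 172.3]
tool_rot: [179.9, 0.1, 171.4]
ft_force: [-1.0, -0.0, 0.1]
grip_width: 1.002
grasp_force: 0.0
[[399.49797219 233.31927786]
 [181.20880512 233.35393962]
 [166.7636454   84.19805785]
 [407.59375492  82.61197145]]
[151  67] (181, 271, 3)
```

View pics/w2c.png

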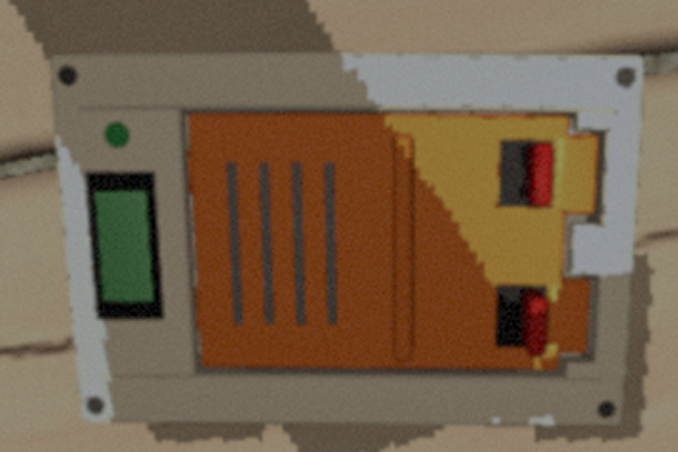

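Logger top corners in the crop (2.5x, origin 151,67): (52,55), (642,55), (622,424), (82,420). The wall's top runs through (402,131)-(402,362), and the upper tab in this view (tab a) is at (540,175).

```bash
python3 - <<'E'
from h import *
import json
s=json.load(open("w2.json"))
f=lambda a:np.array(a)/2.5+[151,67]-.3
px=f([[52,55],[642,55],[622,424],[82,420],[187,112],[200,371]])
L=np.array([[-95,58,44],[85,58,44],[85,-58,44],[-95,-58,44],[-53.5,40,44],[-53.5,-40,44]],float)
P=p2w("wrist",px,L[:,2],s)[:,:2];B=L[:,:2]
p0=P.mean(0);l0=B.mean(0);A=P-p0;C=B-l0
th=np.arctan2((C[:,0]*A[:,1]-C[:,1]*A[:,0]).sum(),(C*A).sum());r=np.array([[np.cos(th),-np.sin(th)],[np.sin(th),np.cos(th)]]);t=p0-r@l0
print(t,np.degrees(th));print(np.round((P-t)@r,1))
# features in logger frame: wall, tab tops at z=66
q=p2w("wrist",f([[393,135],[413,135],[393,360],[413,360],[552,145],[552,205],[545,290],[545,350]]),66,s)[:,:2]
print(np.round((q-t)@r,1))
for n,(x,y) in {"a":(29,22),"b":(29,-22),"wall":(13,0)}.items(): print(n,t+r@[x,y])
E
```

```text
[519.67659349 216.02114321] 80.93681877806978
[[-93.4  57. ]
 [ 83.3  57.2]
 [ 84.1 -57. ]
 [-94.2 -56.9]
 [-53.1  39.9]
 [-53.6 -40.2]]
[[ 10.   32.6]
 [ 15.6  32.6]
 [  9.8 -31.7]
 [ 15.7 -31.6]
 [ 54.6  30.3]
 [ 55.3  13.8]
 [ 54.2 -10.5]
 [ 54.9 -28.3]]
a [502.51944018 248.12460238]
b [545.97011059 241.19356777]
wall [521.72439917 228.85884129]
```

```bash
python3 -m inch '[[[-1,-35,10,-20,-0.4],[-1,-69,19,-45,-0.4],[-1,-69,19,-85,-0.4],[-1,-69,19,-110,-0.4],[-0.3,-69,19,-122,-0.4],[-0.2,-69,19,-122,-0.4],[-0.15,-69,19,-122,-0.4],[-0.15,-69,19,-122,-0.4]]]'; python3 -m inch '[[[-0.1,0,0,0,0],[-0.05,0,0,0,0],[-0.03,0,0,0,0]]]';python3 -m inch '[[[0.02,0,0,0,0],[0.06,0,0,0,0],[0.06,0,0,0,0]]]'
```

```text
clock: 3.15
tool_pos: [503.5, 247.5, 50.5]
tool_rot: [179.9, 0.1, 170.9]
ft_force: [0.6, -0.7, -0.3]
grip_width: 0.662
grasp_force: 0.0
clock: 3.45
tool_pos: [502.6, 247.0, 49.4]
tool_rot: [180.0, 0.0, 170.9]
ft_force: [-1.0, 0.2, -0.3]
grip_width: 0.514
grasp_force: 0.0
clock: 3.75
tool_pos: [502.4, 246.8, 48.9]
tool_rot: [-180.0, -0.0, 170.9]
ft_force: [0.5, -0.6, 0.0]
grip_width: 0.471
grasp_force: 0.0
```

```bash
python3 - <<'E'
from h import *
s=observe();print(s["tool_pos"],s["grip_width"],s["ft_force"],s["grasp_force"])
im=cams.camera("wrist");a=im[200:400,180:460]
im2=cams.camera("scene")[170:290,170:330];print(a.shape)
a=cv2.resize(a,None,fx=2.1,fy=2.1,interpolation=cv2.INTER_CUBIC);b=cv2.resize(im2,(210*160//120*1,210),interpolation=cv2.INTER_CUBIC)
b=cv2.resize(im2,(200,150),interpolation=cv2.INTER_CUBIC);c=np.zeros((a.shape[0],a.shape[1]+200,3),np.uint8);c[:,:a.shape[1]]=a;c[:150,a.shape[1]:]=b
cv2.imwrite("pics/g1.png",c)
E
```

```text
[502.38645372 246.84944082  48.94048107] 0.47094471356128115 [ 0.51223906 -0.57227576  0.01933821] 0.0
(200, 280, 3)
```

View pics/g1.png

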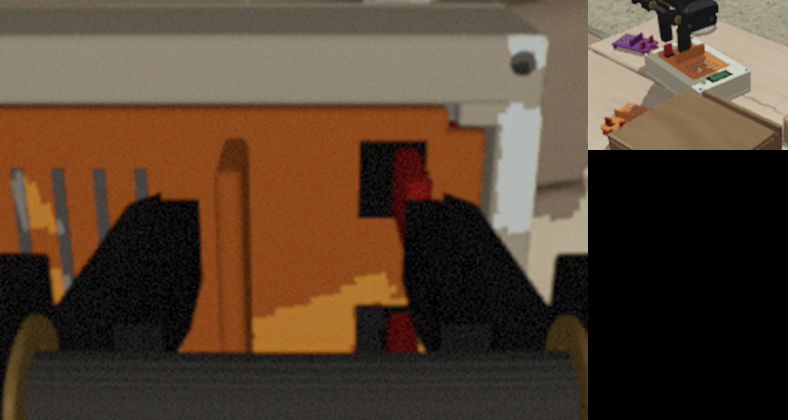

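```bash
python3 - <<'E'
from h import *
s=observe()
t=np.array([519.68,216.02]);th=np.radians(80.94);r=np.array([[np.cos(th),-np.sin(th)],[np.sin(th),np.cos(th)]])
def W(l): l=np.array(l,float); return np.c_[l[:,:2]@r.T+t,l[:,2]]
g=lambda P:np.round((w2p("wrist",P,s)-[180,200])*2.1).tolist()
print("tab a top y31 x48,50,56 / base x56",g(W([[48,31,66],[50,31,66],[56,31,66],[56,31,45]])))
print("tab a y13",g(W([[48,13,66],[56,13,66]])))
print("wall end y33",g(W([[10,33,66],[16,33,66],[10,33,44]])))
print("corner",g(W([[85,58,44],[65,41,44]])))
c=np.array(s["tool_pos"]); M=R.from_euler("xyz",s["tool_rot"],degrees=True).as_matrix()
print("finger tips",g([c+M@[x,y,z] for x in(9,-9) for y in(-20.7,20.7) for z in (0,-20)]))
E
```

```text
tab a top y31 x48,50,56 / base x56 [[397.0, 183.0], [406.0, 183.0], [435.0, 182.0], [420.0, 147.0]]
tab a y13 [[393.0, 260.0], [430.0, 259.0]]
wall end y33 [[214.0, 174.0], [243.0, 174.0], [224.0, 138.0]]
corner [[552.0, 33.0], [460.0, 105.0]]
finger tips [[209.0, 153.0], [198.0, 188.0], [390.0, 153.0], [400.0, 188.0], [212.0, 225.0], [202.0, 266.0], [387.0, 225.0], [397.0, 267.0]]
```

The squeeze met no force, and in the picture the tab still looks sprung out. The visible fingertips seem to end about 20 mm higher than predicted, so they may be above the tabs. I'll open a bit and feel downwards.

```bash
python3 -m inch '[[[-0.35,0,1,0,0],[-0.35,0,1,0,0],[-0.35,0,1,-2,0],[-0.35,0,1,-2,0]]]'; for i in 1; do python3 -m inch '[[[-0.35,0,0,-1,0],[-0.35,0,0,-2,0],[-0.35,0,0,-2,0]]]'; done;  python3 -c "
from h import *;s=observe();print(s['tool_pos'],s['ft_force'],s['wrist_torque'])"
```

```text
clock: 4.25
tool_pos: [502.2, 247.7, 46.7]
tool_rot: [-180.0, -0.0, 170.9]
ft_force: [0.5, -0.0, 0.7]
grip_width: 0.676
grasp_force: 0.0
clock: 4.55
tool_pos: [502.3, 247.8, 44.8]
tool_rot: [-180.0, -0.0, 170.9]
ft_force: [-0.4, -0.4, 0.2]
grip_width: 0.678
grasp_force: 0.0
[502.28504099 247.79204795  44.79457641] [-0.44122138 -0.36662067  0.22207705] [ 0.02499362 -0.01433139  0.03378645]
```

```bash
python3 -m inch '[[[-0.35,0,0,-1,0],[-0.35,0,0,-2,0],[-0.35,0,0,-2,0]]]';python3 -m inch '[[[-0.35,0,0,-1,0],[-0.35,0,0,-2,0],[-0.35,0,0,-2,0]]]'; python3 - <<'E'
from h import *
cv2.imwrite("pics/g2.png",np.hstack([cv2.resize(cams.camera("wrist")[220:400,180:460],None,fx=1.8,fy=1.8),cv2.resize(cams.camera("scene")[180:270,190:310],(288,324))[:324]]))
E
```

```text
clock: 4.85
tool_pos: [502.3, 247.8, 42.8]
tool_rot: [-180.0, -0.0, 170.9]
ft_force: [-0.2, -0.2, 0.5]
grip_width: 0.677
grasp_force: 0.0
clock: 5.15
tool_pos: [502.3, 247.8, 40.8]
tool_rot: [-180.0, -0.0, 170.9]
ft_force: [0.2, 0.1, 0.3]
grip_width: 0.675
grasp_force: 0.0
```

View pics/g2.png

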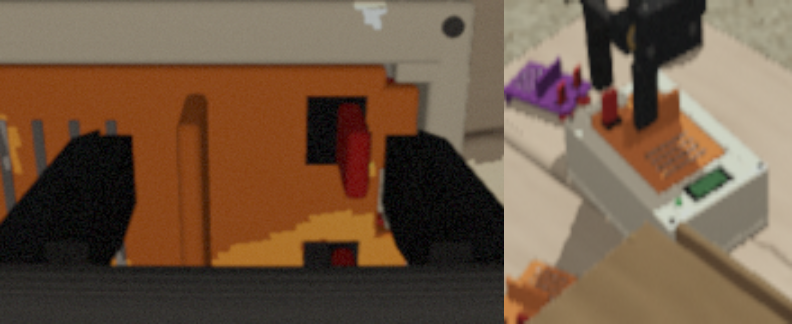

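```bash
python3 -m inch '[[[-0.35,0,0,-2,0],[-0.35,0,0,-4,0],[-0.35,0,0,-4,0]]]';python3 -m inch '[[[-0.35,0,0,-2,0],[-0.35,0,0,-4,0],[-0.35,0,0,-4,0]]]'
```

```text
clock: 5.55
tool_pos: [502.1, 247.7, 36.6]
tool_rot: [-180.0, -0.0, 170.9]
ft_force: [0.0, 0.1, -0.1]
grip_width: 0.672
grasp_force: 0.0
clock: 5.85
tool_pos: [502.2, 247.8, 32.6]
tool_rot: [-180.0, -0.0, 170.9]
ft_force: [0.1, -1.0, -0.1]
grip_width: 0.674
grasp_force: 0.0
```

```bash
python3 - <<'E'
from h import *
s=observe()
t=np.array([519.68,216.02]);th=np.radians(80.94);r=np.array([[np.cos(th),-np.sin(th)],[np.sin(th),np.cos(th)]])
# project tab/wall outlines and hypothesised tips on g2 crop for scene camera
def W(l): l=np.array(l,float); return np.c_[l[:,:2]@r.T+t,l[:,2]]
print("scene wall -x face y22 z44,66",w2p("scene",W([[10,22,44],[10,22,66]])))
c=s["tool_pos"];print("scene -x tip inner if tip dz 0,10,20", w2p("scene",[W([[29-29.8,22,0]])[0]*[1,1,0]+[0,0,40.8+d] for d in(0,10,20)]))
E
```

```text
scene wall -x face y22 z44,66 [[244.06212291 219.21549325]
 [243.4333766  210.8494679 ]]
scene -x tip inner if tip dz 0,10,20 [[246.84049122 222.16552722]
 [246.56816036 218.38157043]
 [246.29336696 214.56112118]]
```

The scene view puts the real tips about 18 mm above the reported TCP, so at TCP z = 32.6 they are near z = 51, partway down the tab. Closing gently.

```bash
python3 -m inch '[[[-0.2,0,0,0,0],[-0.12,0,0,0,0],[-0.06,0,0,0,0],[-0.06,0,0,0,0]]]';python3 -m inch '[[[0,0,0,0,0],[0.02,0,0,0,0],[0.02,0,0,0,0]]]'; python3 -m inch '[[[0.06,0,0,0,0],[0.08,0,0,0,0],[0.08,0,0,0,0]]]'
```

```text
clock: 6.25
tool_pos: [502.9, 248.9, 33.3]
tool_rot: [179.9, 0.1, 170.9]
ft_force: [0.7, 2.3, -0.3]
grip_width: 0.529
grasp_force: 1.6
clock: 6.55
tool_pos: [502.6, 248.1, 33.1]
tool_rot: [180.0, 0.0, 170.9]
ft_force: [0.9, 2.9, 0.9]
grip_width: 0.494
grasp_force: 4.4
clock: 6.85
tool_pos: [502.4, 247.0, 33.0]
tool_rot: [-179.9, -0.0, 170.9]
ft_force: [0.5, 0.2, 4.3]
grip_width: 0.461
grasp_force: 8.5
```

```bash
python3 -m inch '[[[0.11,0,0,0,0],[0.13,0,0,0,0],[0.13,0,0,0,0]]]';python3 -m inch '[[[0.15,0,0,0,0],[0.15,0,0,0,0]]]'
```

```text
clock: 7.15
tool_pos: [502.2, 246.4, 33.0]
tool_rot: [-179.9, -0.0, 170.8]
ft_force: [-0.3, -2.8, 5.8]
grip_width: 0.437
grasp_force: 11.5
clock: 7.35
tool_pos: [502.2, 246.2, 33.0]
tool_rot: [-179.9, -0.0, 170.8]
ft_force: [-0.8, -3.4, 5.3]
grip_width: 0.426
grasp_force: 12.4
```

```bash
python3 -m inch '[[[0.15,0,-1.5,1,0],[0.15,0,-1.5,2,0],[0.15,0,-1.5,2,0]]]';python3 -m inch '[[[0.15,0,0,1,0],[0.15,0,0,2,0],[0.15,0,0,2,0]]]'
```

```text
clock: 7.65
tool_pos: [502.0, 246.3, 34.8]
tool_rot: [-180.0, -0.0, 170.9]
ft_force: [0.4, 0.1, -1.3]
grip_width: 0.425
grasp_force: 10.8
clock: 7.95
tool_pos: [502.3, 246.0, 36.3]
tool_rot: [-180.0, 0.0, 170.9]
ft_force: [4.0, 0.6, -11.5]
grip_width: 0.424
grasp_force: 10.6
```

That end held: 1.5 mm of rise at 11.5 N with tab a fully in, so tab b should be the live one. Lowering, releasing and moving to b.

```bash
python3 -m inch '[[[0.15,0,0,-3,0],[0.05,0,0,-3,0],[-0.2,0,1,-3,0],[-0.5,0,1,-2,0],[-0.5,0,1,-2,0],[-0.5,15,-1.5,-2,0],[-0.5,30,-4,-2,0],[-0.5,43.5,-5.5,-2,0]]]';python3 -m inch '[[[-0.4,0,0,0,0],[-0.2,0,0,0,0],[-0.12,0,0,0,0],[-0.06,0,0,0,0],[0,0,0,0,0],[0.04,0,0,0,0],[0.04,0,0,0,0]]]'
```

```text
clock: 8.75
tool_pos: [546.6, 240.0, 35.1]
tool_rot: [-180.0, 0.0, 170.9]
ft_force: [-0.1, 0.7, -0.3]
grip_width: 0.753
grasp_force: 0.0
clock: 9.45
tool_pos: [545.5, 240.8, 34.9]
tool_rot: [-180.0, -0.0, 170.9]
ft_force: [-0.1, 1.7, 0.3]
grip_width: 0.48
grasp_force: 6.0
```

```bash
python3 -m inch '[[[0.08,0,0,0,0],[0.12,0,0,0,0],[0.15,0,0,0,0],[0.15,0,0,0,0]]]';python3 -m inch '[[[0.15,0,-0.5,1,0],[0.15,0,-0.5,2,0],[0.15,0,-0.5,2,0]]]'
```

```text
clock: 9.85
tool_pos: [546.0, 240.5, 34.9]
tool_rot: [-180.0, 0.0, 170.9]
ft_force: [0.9, -0.0, -0.8]
grip_width: 0.42
grasp_force: 10.9
clock: 10.15
tool_pos: [545.9, 240.4, 37.0]
tool_rot: [180.0, 0.0, 170.9]
ft_force: [0.0, 0.4, -1.3]
grip_width: 0.422
grasp_force: 10.8
```

```bash
python3 -m inch '[[[0.15,0,0,1,0],[0.15,0,0,2,0],[0.15,0,0,2,0]]]';python3 -m inch '[[[0.15,0,0,1,0],[0.15,0,0,2,0],[0.15,0,0,2,0]]]'
```

```text
clock: 10.45
tool_pos: [545.5, 240.0, 38.7]
tool_rot: [-180.0, -0.0, 170.9]
ft_force: [-0.8, -0.3, -3.9]
grip_width: 0.428
grasp_force: 11.3
clock: 10.75
tool_pos: [545.7, 240.0, 40.9]
tool_rot: [-180.0, -0.0, 170.9]
ft_force: [-0.6, -2.9, -4.4]
grip_width: 0.422
grasp_force: 11.5
```

```bash
python3 -m inch '[[[0.15,0,-1,1,0],[0.15,0,-1,2,0],[0.15,0,-1.2,3,0],[0.15,0,-1.2,3,0]]]';python3 -m inch '[[[0.15,0,-0.3,1,0],[0.15,0,-0.6,2,0],[0.15,0,-0.6,3,0],[0.15,0,-0.6,3,0]]]';python3 - <<'E'
from h import *
cv2.imwrite("pics/g3.png",np.hstack([cv2.resize(cams.camera("wrist")[200:400,160:460],None,fx=1.6,fy=1.6),cv2.resize(cams.camera("scene")[180:260,200:290],(360,320))]))
E
```

```text
clock: 11.15
tool_pos: [545.9, 239.2, 44.1]
tool_rot: [180.0, 0.0, 170.9]
ft_force: [-0.3, -1.0, -3.9]
grip_width: 0.425
grasp_force: 11.5
clock: 11.55
tool_pos: [546.0, 238.5, 47.1]
tool_rot: [180.0, 0.0, 170.9]
ft_force: [-0.3, -0.7, -3.4]
grip_width: 0.427
grasp_force: 12.0
```

View pics/g3.png

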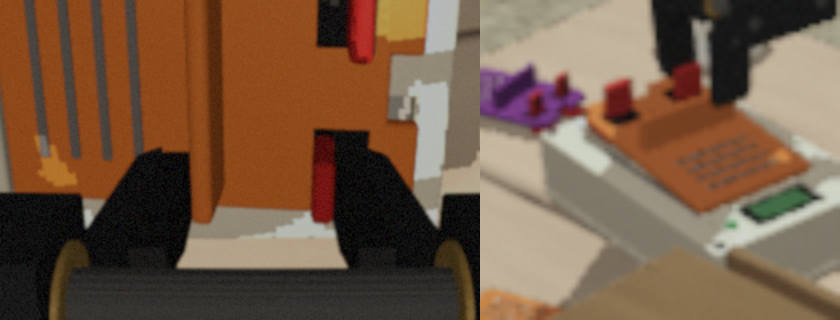

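The picture shows the cover rising at its +x end with tab b pressed in and only small forces. Continuing along the arc.

```bash
python3 -m inch '[[[0.15,-0.1,-0.5,1,0],[0.15,-0.2,-0.9,2.5,0],[0.15,-0.3,-1.6,4,0],[0.15,-0.3,-1.8,4.5,0],[0.15,-0.3,-1.8,4.5,0]]]';python3 -m inch '[[[0.15,-0.1,-0.5,1.5,0],[0.15,-0.2,-1.2,3,0],[0.15,-0.3,-1.9,4.5,0],[0.15,-0.3,-1.9,4.5,0]]]'
```

```text
clock: 12.15
tool_pos: [545.7, 236.9, 51.6]
tool_rot: [180.0, 0.0, 170.9]
ft_force: [0.0, -0.4, -3.8]
grip_width: 0.423
grasp_force: 12.0
clock: 12.55
tool_pos: [545.7, 235.0, 56.4]
tool_rot: [180.0, 0.0, 170.9]
ft_force: [0.3, 1.0, -2.5]
grip_width: 0.426
grasp_force: 10.4
```

```bash
python3 -m inch '[[[0.15,-0.1,-0.6,1.5,0],[0.15,-0.2,-1.4,3,0],[0.15,-0.3,-2,4.5,0],[0.15,-0.3,-2,4.5,0]]]';python3 -m inch '[[[0.15,-0.1,-0.8,1.5,0],[0.15,-0.3,-1.8,3,0],[0.15,-0.3,-1.8,3,0]]]'; python3 - <<'E'
from h import *
cv2.imwrite("pics/g4.png",np.hstack([cv2.resize(cams.camera("wrist")[200:400,160:460],None,fx=1.6,fy=1.6),cv2.resize(cams.camera("scene")[170:250,200:290],(360,320))]))
E
```

```text
clock: 12.95
tool_pos: [546.6, 236.1, 62.2]
tool_rot: [179.7, 0.2, 171.0]
ft_force: [-0.0, 6.5, 1.9]
grip_width: 0.429
grasp_force: 3.0
clock: 13.25
tool_pos: [546.3, 234.4, 65.2]
tool_rot: [179.7, 0.2, 171.0]
ft_force: [-0.2, 5.9, 2.9]
grip_width: 0.424
grasp_force: 3.1
```

View pics/g4.png

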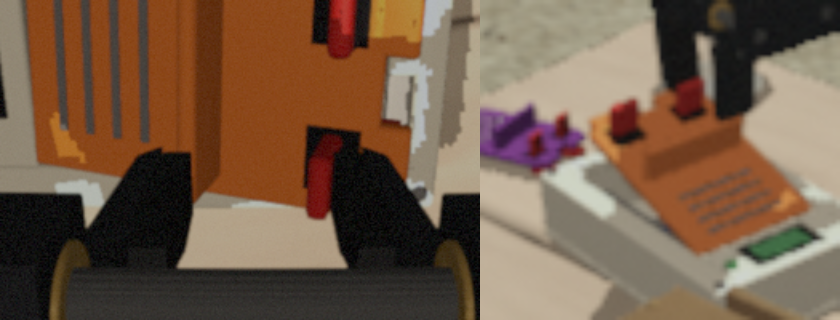

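The wall is slipping out of the vertical fingers at about 17 degrees, since the hand cannot tilt. I'll lower until the grip is full again, draw the cover slightly along +x so its end rests on the rim instead of relatching, then regrasp the wall by its ends and use the fingers as a pivot.

```bash
python3 -m inch '[[[0.15,0.1,0.9,-1.5,0],[0.15,0.3,1.8,-3,0],[0.15,0.4,2.5,-5,0],[0.15,0.5,3.2,-7,0],[0.15,0.6,3.8,-9,0],[0.15,0.6,3.8,-9,0]]]';python3 -m inch '[[[0.15,0.1,0.8,-2,0],[0.15,0.2,1.6,-4,0],[0.15,0.3,2.3,-6,0],[0.15,0.4,2.8,-8,0],[0.15,0.4,2.8,-8,0]]]'
```

```text
clock: 13.95
tool_pos: [546.6, 238.1, 55.7]
tool_rot: [179.7, 0.2, 171.0]
ft_force: [-1.0, 4.9, 1.5]
grip_width: 0.423
grasp_force: 2.8
clock: 14.45
tool_pos: [547.7, 241.7, 48.4]
tool_rot: [179.7, 0.2, 171.0]
ft_force: [-0.8, 6.9, 6.1]
grip_width: 0.422
grasp_force: 6.5
```

```bash
python3 -m inch '[[[0.15,0,0,-2,0],[0.15,0,0,-4,0],[0.15,0,0,-4,0]]]';python3 - <<'E'
from h import *
cv2.imwrite("pics/g5.png",np.hstack([cv2.resize(cams.camera("wrist")[200:400,160:460],None,fx=1.6,fy=1.6),cv2.resize(cams.camera("scene")[180:260,200:290],(360,320))]))
E
```

```text
clock: 14.75
tool_pos: [548.2, 242.3, 46.9]
tool_rot: [179.6, 0.2, 171.0]
ft_force: [-6.0, 6.2, 28.3]
grip_width: 0.428
grasp_force: 15.7
```

View pics/g5.png

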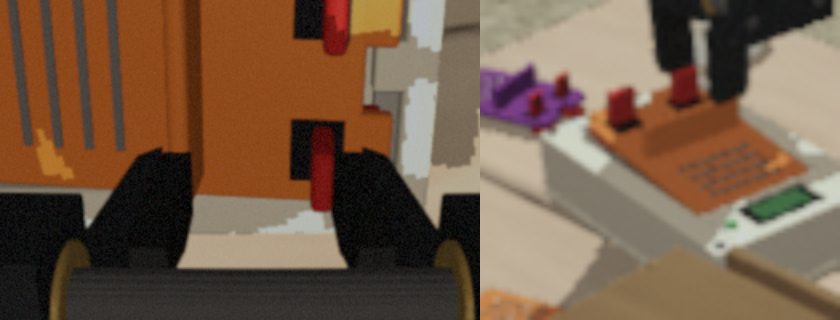

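```bash
python3 -m inch '[[[0.15,0,0,2,0],[0.15,0,0,4,0],[0.15,0,0,4,0]]]'; python3 -m inch '[[[0.12,0,0,0,0],[0.08,0,0,0,0],[0.05,0,0,0,0],[0.05,0,0,0,0]]]'
```

```text
clock: 15.15
tool_pos: [547.3, 240.7, 48.2]
tool_rot: [179.7, 0.2, 171.0]
ft_force: [1.1, 6.5, 1.5]
grip_width: 0.424
grasp_force: 3.3
clock: 15.55
tool_pos: [547.0, 239.8, 47.5]
tool_rot: [179.8, 0.1, 171.0]
ft_force: [1.3, 5.2, 0.0]
grip_width: 0.474
grasp_force: 2.7
```

```bash
python3 -m inch '[[[0.02,0,-0.5,0,0],[0.0,0,-1,0,0],[0,0,-1,-2,0],[0,0,-1,-4,0],[0,0,-1,-4,0]]]'
```

```text
clock: 16.05
tool_pos: [547.3, 238.9, 43.6]
tool_rot: [179.8, 0.2, 171.0]
ft_force: [0.2, 4.7, 3.1]
grip_width: 0.497
grasp_force: 3.0
```

```bash
python3 -m inch '[[[0,0,0,-2,0],[0,0,0,-4,0],[0,0,0,-4,0]]]'; python3 -m inch '[[[0.05,0,0,0,0],[0.1,0,0,0,0],[0.15,0,0,0,0],[0.15,0,0,0,0]]]'
```

```text
clock: 16.35
tool_pos: [547.6, 239.0, 39.9]
tool_rot: [179.8, 0.2, 171.0]
ft_force: [1.2, 5.7, 4.6]
grip_width: 0.501
grasp_force: 3.8
clock: 16.75
tool_pos: [546.5, 236.5, 38.8]
tool_rot: [180.0, 0.1, 170.9]
ft_force: [1.8, 2.9, 2.4]
grip_width: 0.424
grasp_force: 14.5
```

Proper grip regained. Lifting about 8 mm, then drawing along +x.

```bash
python3 -m inch '[[[0.15,0,0.5,2,0],[0.15,0,0.5,4,0],[0.15,0,0,6,0],[0.15,0,0,8,0],[0.15,0,0,8,0]]]'; python3 -m inch '[[[0.15,0.3,2,0,0],[0.15,0.6,4,0,0],[0.15,0.6,4,0,0]]]'
```

```text
clock: 17.25
tool_pos: [544.5, 235.6, 45.9]
tool_rot: [-179.9, -0.1, 170.9]
ft_force: [-0.8, -0.4, -5.5]
grip_width: 0.428
grasp_force: 17.5
clock: 17.55
tool_pos: [546.0, 240.1, 46.1]
tool_rot: [-179.9, -0.0, 170.9]
ft_force: [-0.9, -2.2, -4.8]
grip_width: 0.429
grasp_force: 17.5
```

```bash
python3 -m inch '[[[0.15,0.3,2,0,0],[0.15,0.6,4,0,0],[0.15,0.6,4,0,0]]]'; python3 - <<'E'
from h import *
cv2.imwrite("pics/g6.png",np.hstack([cv2.resize(cams.camera("wrist")[170:400,160:460],None,fx=1.6,fy=1.6),cv2.resize(cams.camera("scene")[175:255,200:280],(320,368))]))
E
```

```text
clock: 17.85
tool_pos: [546.8, 242.3, 46.1]
tool_rot: [-179.8, -0.0, 170.9]
ft_force: [-1.1, -6.1, -3.8]
grip_width: 0.428
grasp_force: 18.3
```

View pics/g6.png

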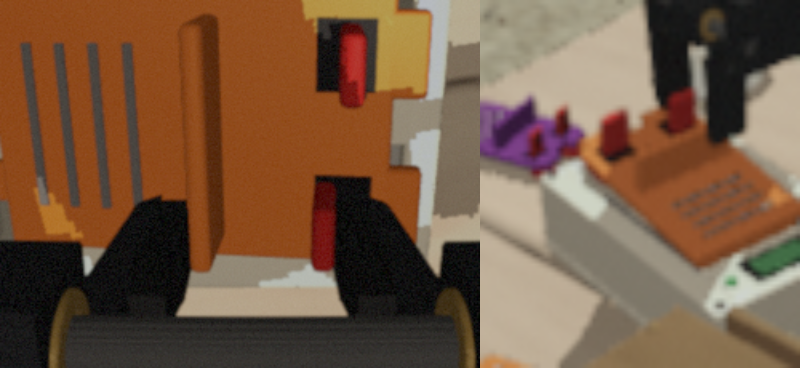

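```bash
python3 -m inch '[[[0.15,0,-0.5,1.5,0],[0.15,0,-0.5,3,0],[0.15,0.2,1,3,0],[0.15,0.4,2,3,0],[0.15,0.4,2,3,0]]]'
```

```text
clock: 18.45
tool_pos: [547.2, 246.6, 49.7]
tool_rot: [-180.0, -0.0, 170.9]
ft_force: [-2.8, -3.7, -2.0]
grip_width: 0.423
grasp_force: 17.6
```

```bash
python3 -m inch '[[[0.15,0,0,-1,0],[0.15,0,0,-2.5,0],[0.15,0,0,-4,0],[0.15,0,0,-4,0]]]';python3 -m inch '[[[0.15,0,0,-1,0],[0.15,0,0,-2,0],[0.15,0,0,-2,0]]]'
```

```text
clock: 18.85
tool_pos: [548.0, 246.4, 45.7]
tool_rot: [180.0, 0.1, 170.9]
ft_force: [-0.4, -5.8, 3.4]
grip_width: 0.426
grasp_force: 18.1
clock: 19.15
tool_pos: [548.8, 246.3, 44.5]
tool_rot: [180.0, 0.1, 170.9]
ft_force: [-0.8, -7.0, 7.8]
grip_width: 0.427
grasp_force: 18.7
```

```bash
python3 -m inch '[[[0.15,-0.5,-1.5,1,0],[0.15,-1,-2.5,1.5,0],[0.15,-1,-2.5,1.5,0]]]';python3 -m inch '[[[0.1,0,0,0,0],[0.05,0,0,0,0],[0,0,0,0,0],[-0.05,0,0,0,0],[-0.1,0,0,0,0],[-0.1,0,0,0,0]]]'
```

```text
clock: 19.45
tool_pos: [547.5, 245.9, 45.6]
tool_rot: [179.8, 0.1, 170.9]
ft_force: [3.2, 0.7, 1.1]
grip_width: 0.427
grasp_force: 17.3
clock: 20.05
tool_pos: [545.4, 243.7, 44.4]
tool_rot: [-179.9, -0.1, 170.9]
ft_force: [0.3, 0.1, 0.2]
grip_width: 0.549
grasp_force: 0.0
```

```bash
python3 -m inch '[[[-0.4,0,0,0,0],[-0.5,0,0,5,0],[-0.8,0,0,35,0],[-1,10,-5,75,0.3],[-1,26,-14,115,0.4],[-1,26,-14,128,0.4],[-1,26,-14,128,0.4],[-1,26,-14,128,0.4]]]';python3 - <<'E'
from h import *
import json
s=observe();print(s["tool_pos"],s["tool_rot"])
im=cams.camera("wrist");cv2.imwrite("pics/w3.png",im)
json.dump({k:np.array(s[k]).tolist() for k in("tool_pos","tool_rot")},open("w3.json","w"))
for n in("w2","w3"):
    im=cv2.imread(f"pics/{n}.png");h=cv2.cvtColor(im,cv2.COLOR_BGR2HSV)
    for nm,m in {"red":((h[...,0]<7)|(h[...,0]>173))&(h[...,1]>150)&(h[...,2]>70),"orange":(h[...,0]>=7)&(h[...,0]<24)&(h[...,1]>200)&(h[...,2]>90)}.items():
        m=m.astype(np.uint8);m[300:]=0;m[:60]=0
        k,l,st,ce=cv2.connectedComponentsWithStats(m)
        print(n,nm,[(st[i].tolist(),np.round(ce[i],1).tolist()) for i in range(1,k) if st[i][4]>40])
E
```

```text
clock: 20.85
tool_pos: [571.0, 230.4, 171.9]
tool_rot: [-180.0, -0.1, 171.3]
ft_force: [-1.5, 0.2, 0.6]
grip_width: 1.0
grasp_force: 0.0
[570.97063016 230.40577933 171.87553047] [-1.79966531e+02 -1.04935289e-01  1.71341717e+02]
w2 red [([363, 124, 9, 25, 187], [367.2, 136.0]), ([483, 138, 8, 14, 60], [486.7, 144.6]), ([494, 172, 7, 13, 53], [496.7, 177.7]), ([362, 185, 8, 24, 163], [365.4, 196.3]), ([24, 243, 48, 32, 706], [47.6, 258.6])]
w2 orange [([227, 113, 138, 101, 7089], [286.1, 169.0]), ([370, 179, 17, 28, 291], [378.3, 193.2])]
w3 red [([361, 125, 9, 26, 227], [365.0, 137.3]), ([482, 140, 8, 13, 61], [485.6, 146.0]), ([493, 173, 7, 13, 54], [495.8, 179.0]), ([360, 188, 9, 25, 177], [363.8, 199.3]), ([24, 245, 47, 31, 698], [46.9, 259.8])]
w3 orange [([225, 115, 143, 103, 7383], [285.3, 170.6]), ([371, 181, 17, 30, 303], [379.7, 196.6])]
```

```bash
python3 -c "
from h import *;s=observe();print(s['joint_positions'],s['clock'])"
```

```text
[-31.76881259  30.27385045   7.78578441  96.12233227  -4.86844534
  54.11645255  59.19411647] 20.9
```

```bash
python3 -m inch '[[[-1,-10,0,0,-8.5],[-1,-20,0,0,-17],[-1,-30,-1,0,-25.5],[-1,-40,-2,0,-34],[-1,-49.4,-2,0,-42.5],[-1,-49.4,-2,0,-51],[-1,-49.4,-2,0,-59.5],[-1,-49.4,-2,0,-68]]]'; python3 -m inch '[[[-1,0,0,-20,-8.5],[-1,0,0,-45,-17],[-1,0,0,-60,-22.4],[-1,0,0,-80,-22.4],[-1,0,0,-100,-22.4],[-1,0,0,-110,-22.4],[-1,0,0,-110,-22.4]]]'
```

```text
clock: 21.7
tool_pos: [521.1, 228.1, 171.1]
tool_rot: [-179.8, 0.1, 103.0]
ft_force: [0.0, 0.3, 0.4]
grip_width: 1.001
grasp_force: 0.0
clock: 22.4
tool_pos: [520.8, 227.5, 60.7]
tool_rot: [-179.8, 0.2, 80.9]
ft_force: [0.3, 0.6, -0.3]
grip_width: 1.004
grasp_force: 0.0
```

```bash
python3 -m inch '[[[-1,0.6,0.8,-10,0],[-1,0.6,0.8,-18,0],[-1,0.6,0.8,-24,0],[-1,0.6,0.8,-24,0]]]'; python3 -m inch '[[[-0.6,0,0,0,0],[-0.5,0,0,0,0],[-0.46,0,0,0,0],[-0.46,0,0,0,0]]]';  python3 -m inch '[[[-0.48,0,0,0,0],[-0.44,0,0,0,0],[-0.44,0,0,0,0]]]'
```

```text
clock: 22.8
tool_pos: [523.0, 228.8, 38.3]
tool_rot: [-179.9, 0.0, 80.9]
ft_force: [0.7, 0.3, 0.0]
grip_width: 0.997
grasp_force: 0.0
clock: 23.2
tool_pos: [522.8, 229.3, 39.2]
tool_rot: [-179.9, -0.0, 80.9]
ft_force: [-3.7, 1.7, 3.4]
grip_width: 0.733
grasp_force: 30.0
clock: 23.5
tool_pos: [522.8, 229.3, 39.1]
tool_rot: [-179.9, -0.0, 80.9]
ft_force: [-4.7, 1.5, 6.1]
grip_width: 0.733
grasp_force: 30.0
```

```bash
python3 -m inch '[[[-0.47,-1.5,-0.4,2,0],[-0.47,-1.7,-1.2,4,0],[-0.47,-1.9,-2.2,6.5,0],[-0.47,-1.9,-2.2,6.5,0]]]'; python3 -m inch '[[[-0.47,-0.2,-1.1,2.5,0],[-0.47,-0.4,-2.2,5,0],[-0.47,-0.4,-2.2,5,0]]]'
```

```text
clock: 23.9
tool_pos: [522.0, 226.3, 45.7]
tool_rot: [180.0, 0.0, 80.9]
ft_force: [0.2, 0.3, -1.6]
grip_width: 0.735
grasp_force: 23.5
clock: 24.2
tool_pos: [521.2, 224.2, 50.7]
tool_rot: [180.0, 0.0, 80.9]
ft_force: [-0.1, -1.0, -3.3]
grip_width: 0.734
grasp_force: 23.5
```

Swinging freely at 15 degrees. Continuing to about 30.

```bash
python3 -m inch '[[[-0.47,-0.2,-1.3,2.5,0],[-0.47,-0.4,-2.7,5,0],[-0.47,-0.4,-2.7,5,0]]]'; python3 -m inch '[[[-0.47,-0.3,-1.6,2.5,0],[-0.47,-0.5,-3.3,5,0],[-0.47,-0.5,-3.3,5,0]]]'; python3 -m inch '[[[-0.47,-0.3,-1.8,2.3,0],[-0.47,-0.6,-3.6,4.6,0],[-0.47,-0.6,-3.6,4.6,0],[-0.47,-0.6,-3.6,4.6,0]]]'
```

```text
clock: 24.5
tool_pos: [520.8, 221.7, 55.8]
tool_rot: [180.0, -0.0, 80.9]
ft_force: [0.4, -0.2, -4.0]
grip_width: 0.741
grasp_force: 23.5
clock: 24.8
tool_pos: [520.4, 218.4, 60.8]
tool_rot: [180.0, -0.0, 80.9]
ft_force: [0.0, 0.4, -2.8]
grip_width: 0.735
grasp_force: 23.6
clock: 25.2
tool_pos: [519.7, 215.0, 65.2]
tool_rot: [180.0, -0.0, 80.9]
ft_force: [0.2, -0.4, -2.6]
grip_width: 0.739
grasp_force: 23.7
```

```bash
python3 - <<'E'
from h import *
t=np.array([519.68,216.02]);th=np.radians(80.94);r=np.array([[np.cos(th),-np.sin(th)],[np.sin(th),np.cos(th)]])
for n in("scene","top"):
    im=cams.camera(n);h=cv2.cvtColor(im,cv2.COLOR_BGR2HSV)
    m=(((h[...,0]<7)|(h[...,0]>173))&(h[...,1]>140)&(h[...,2]>60)).astype(np.uint8)
    k,l,st,ce=cv2.connectedComponentsWithStats(m);x0=200
    print(n,[(st[i].tolist(),np.round(ce[i],1).tolist()) for i in range(1,k) if st[i][4]>6 and 190<ce[i][0]<310 and 150<ce[i][1]<270])
    for a in(0,10,20,25,30):
        c,s=np.cos(np.radians(a)),np.sin(np.radians(a))
        P=[]
        for y in(22,-22):
            x,z=53+53,12; X=-53+x*c-z*s;Z=44+x*s+z*c
            P.append([*(t+r@[X,y]),Z])
        print(a,np.round(w2p(n,P),1).tolist())
E
```

```text
scene [([249, 184, 8, 8, 37], [252.3, 187.5]), ([219, 199, 3, 5, 11], [219.8, 201.3]), ([213, 203, 2, 6, 9], [213.4, 205.6]), ([221, 207, 5, 2, 9], [222.8, 207.4]), ([195, 267, 5, 4, 10], [196.7, 268.2])]
0 [[233.3, 208.0], [248.6, 202.5]]
10 [[233.6, 201.7], [249.0, 196.2]]
20 [[234.6, 196.0], [250.3, 190.6]]
25 [[235.5, 193.5], [251.2, 188.1]]
30 [[236.5, 191.2], [252.3, 185.9]]
top []
0 [[217.0, 217.7], [225.3, 199.6]]
10 [[216.8, 215.9], [225.2, 197.6]]
20 [[218.0, 214.7], [226.5, 196.1]]
25 [[219.2, 214.3], [227.8, 195.6]]
30 [[220.7, 214.1], [229.3, 195.2]]
```

Tab b appears at scene (252,188), which matches a swing of about 27-30 degrees about the lip edge. Now drawing the tongues out.

```bash
python3 -m inch '[[[-0.42,0,0,0,0],[-0.42,0.5,3,0.5,0],[-0.42,1,6,1,0],[-0.42,1.5,9,1.5,0],[-0.42,1.5,9,1.5,0]]]'; python3 -m inch '[[[-0.42,0.5,3,1,0],[-0.42,1,6,2,0],[-0.42,1.5,9,4,0],[-0.42,1.5,9,4,0]]]'
```

```text
clock: 25.8
tool_pos: [520.8, 225.1, 66.6]
tool_rot: [-180.0, -0.0, 81.0]
ft_force: [-3.2, 0.7, -1.5]
grip_width: 0.733
grasp_force: 30.0
clock: 26.2
tool_pos: [523.7, 233.7, 71.2]
tool_rot: [179.9, -0.1, 80.9]
ft_force: [-0.1, 0.1, -1.6]
grip_width: 0.735
grasp_force: 30.0
```

```bash
python3 -c "
from h import *
print(p2w('top',[[455,345],[545,362],[472,380],[567,402]],[60,60,120,120]))
print(observe()['joint_positions'])"; python3 -m inch '[[[-0.42,0.5,3,8,0],[-0.42,1,6,20,0],[-0.42,1,6,40,0],[-0.42,1,6,65,0],[-0.42,1,6,95,0],[-0.42,1,6,125,0],[-0.42,1,6,140,0],[-0.42,1,6,140,0]]]'
```

```text
[[ 345.91789971 -274.02849272   60.        ]
 [ 348.25919421 -466.03946283   60.        ]
 [ 282.12140699 -302.68247744  120.        ]
 [ 275.58760648 -494.91673762  120.        ]]
[-47.06238812  36.74050095  25.06582524 106.85200647 -22.60595646
  41.21562253 -18.21647657]
clock: 27.0
tool_pos: [525.1, 239.6, 213.0]
tool_rot: [179.8, -0.2, 80.9]
ft_force: [-0.3, 0.5, -1.8]
grip_width: 0.738
grasp_force: 30.0
```

```bash
python3 -m inch '[[[-0.42,-1,-12,0,0.5],[-0.42,-3,-35,0,1],[-0.42,-6,-65,0,1.5],[-0.42,-9,-97,0,2],[-0.42,-12,-130,0,2.5],[-0.42,-15,-163,0,3],[-0.42,-18,-196,0,3.5],[-0.42,-21,-230,0,4]]]';python3 -m inch '[[[-0.42,-3,-33,0,0.3],[-0.42,-6,-66,0,0.6],[-0.42,-9,-99,0,1],[-0.42,-12,-132,0,1.5],[-0.42,-15,-165,0,1.5],[-0.42,-18,-198,0,1.5],[-0.42,-20,-225,0,1.5],[-0.42,-20,-240,0,1.5]]]'; python3 -m inch '[[[-0.42,-0.5,-7,0,0],[-0.42,-0.5,-12,-10,0],[-0.42,-0.5,-12,-30,0],[-0.42,-0.5,-12,-50,0],[-0.42,-0.5,-12,-60,0],[-0.42,-0.5,-12,-60,0],[-0.42,-0.5,-12,-60,0]]]'; python3 - <<'E'
from h import *
for n in("scene","top"):
    im=cams.camera(n);cv2.imwrite(f"pics/{n}b.png",im);h=cv2.cvtColor(im,cv2.COLOR_BGR2HSV)
    m=(((h[...,0]<7)|(h[...,0]>173))&(h[...,1]>140)&(h[...,2]>60)).astype(np.uint8)
    o=((h[...,0]>=7)&(h[...,0]<24)&(h[...,1]>190)&(h[...,2]>90)).astype(np.uint8)
    for mm in(m,o):
        k,l,st,ce=cv2.connectedComponentsWithStats(mm)
        print(n,[(st[i].tolist(),np.round(ce[i],1).tolist()) for i in range(1,k) if st[i][4]>8 and ce[i][0]>360])
E
```

```text
clock: 27.8
tool_pos: [500.8, 6.8, 209.0]
tool_rot: [-179.8, 0.1, 84.9]
ft_force: [0.6, 0.3, -1.4]
grip_width: 0.732
grasp_force: 30.0
clock: 28.6
tool_pos: [479.9, -234.1, 209.0]
tool_rot: [-179.8, 0.0, 86.2]
ft_force: [0.5, -0.2, -1.7]
grip_width: 0.733
grasp_force: 30.0
clock: 29.3
tool_pos: [482.2, -242.8, 150.6]
tool_rot: [-180.0, 0.0, 86.4]
ft_force: [-0.9, -0.3, -0.4]
grip_width: 0.731
grasp_force: 30.0
scene [([401, 231, 12, 13, 74], [406.5, 236.9]), ([391, 241, 9, 10, 21], [394.4, 245.5])]
scene []
top [([635, 253, 5, 37, 122], [637.7, 268.6])]
top [([351, 218, 22, 15, 212], [361.5, 224.9])]
```

```bash
python3 -m inch '[[[-0.42,-0.5,-8,-20,0],[-0.42,-0.5,-16,-40,0],[-0.42,-0.5,-25,-58,0],[-0.42,-0.5,-25,-66,0],[-0.42,-0.5,-25,-66,0]]]';python3 -m inch '[[[-0.42,0,0,-2,0],[-0.42,0,0,-4,0],[-0.42,0,0,-5,0],[-0.42,0,0,-5,0]]]'
```

```text
clock: 29.9
tool_pos: [481.4, -267.7, 84.2]
tool_rot: [-179.9, -0.0, 86.4]
ft_force: [-0.1, -0.3, -1.2]
grip_width: 0.737
grasp_force: 30.0
clock: 30.3
tool_pos: [481.9, -267.9, 79.8]
tool_rot: [180.0, 0.0, 86.4]
ft_force: [0.5, 0.1, -2.1]
grip_width: 0.737
grasp_force: 30.0
```

```bash
python3 -m inch '[[[-0.42,0,0,-2,0],[-0.42,0,0,-4,0],[-0.42,0,0,-4,0]]]';python3 -m inch '[[[-0.42,0,0,-1.5,0],[-0.42,0,0,-3,0],[-0.42,0,0,-3,0]]]'
```

```text
clock: 30.6
tool_pos: [481.5, -267.9, 75.3]
tool_rot: [-180.0, -0.0, 86.4]
ft_force: [0.3, -0.6, -0.8]
grip_width: 0.737
grasp_force: 30.0
clock: 30.9
tool_pos: [481.6, -268.0, 72.3]
tool_rot: [-180.0, -0.0, 86.4]
ft_force: [-0.3, -0.1, -1.7]
grip_width: 0.73
grasp_force: 30.0
```

```bash
python3 -m inch '[[[-0.42,0,0,-1.5,0],[-0.42,0,0,-3,0],[-0.42,0,0,-3,0]]]';python3 -m inch '[[[-0.42,0,0,-1.5,0],[-0.42,0,0,-3,0],[-0.42,0,0,-3,0]]]'
```

```text
clock: 31.2
tool_pos: [481.6, -268.0, 69.4]
tool_rot: [-180.0, -0.0, 86.4]
ft_force: [-0.4, -0.8, -1.2]
grip_width: 0.735
grasp_force: 30.0
clock: 31.5
tool_pos: [481.6, -268.0, 66.4]
tool_rot: [-180.0, -0.0, 86.4]
ft_force: [-0.5, -0.3, -1.7]
grip_width: 0.734
grasp_force: 30.0
```

```bash
python3 -m inch '[[[-0.42,0,0,-2,0],[-0.42,0,0,-4,0],[-0.42,0,0,-4,0]]]';python3 -m inch '[[[-0.42,0,0,-1.5,0],[-0.42,0,0,-3,0],[-0.42,0,0,-3,0]]]'
```

```text
clock: 31.8
tool_pos: [481.8, -268.0, 62.4]
tool_rot: [180.0, 0.0, 86.4]
ft_force: [0.3, 0.2, -0.3]
grip_width: 0.732
grasp_force: 30.0
clock: 32.1
tool_pos: [481.9, -267.9, 59.5]
tool_rot: [180.0, -0.0, 86.4]
ft_force: [-0.3, 1.5, 2.3]
grip_width: 0.732
grasp_force: 30.0
```

Contact at TCP z of about 60, so the cover is tilted about 14 degrees. Loosening a little, then laying it down while dragging towards +x.

```bash
python3 -m inch '[[[-0.47,0,0,0,0],[-0.48,0,2,-1,0],[-0.48,0.1,4,-2.5,0],[-0.48,0.2,6,-4,0],[-0.48,0.2,6,-4,0]]]';python3 -m inch '[[[-0.48,0.1,2,-1.5,0],[-0.48,0.2,4,-3,0],[-0.48,0.3,6,-4,0],[-0.48,0.3,6,-4,0]]]'
```

```text
clock: 32.6
tool_pos: [481.6, -261.5, 55.2]
tool_rot: [-180.0, -0.0, 86.4]
ft_force: [-0.4, -0.2, 0.3]
grip_width: 0.741
grasp_force: 14.8
clock: 33.0
tool_pos: [482.2, -255.5, 51.4]
tool_rot: [-180.0, -0.0, 86.4]
ft_force: [0.3, 0.9, -0.2]
grip_width: 0.741
grasp_force: 14.7
```

```bash
python3 -m inch '[[[-0.48,0.1,2,-1.5,0],[-0.48,0.2,4,-3,0],[-0.48,0.2,4,-3,0]]]';python3 -m inch '[[[-0.48,0.1,2,-1.5,0],[-0.48,0.2,4,-3,0],[-0.48,0.2,4,-3,0]]]'
```

```text
clock: 33.3
tool_pos: [482.3, -251.5, 48.3]
tool_rot: [-180.0, -0.0, 86.4]
ft_force: [0.4, -0.6, 0.6]
grip_width: 0.741
grasp_force: 14.7
clock: 33.6
tool_pos: [482.7, -248.6, 45.9]
tool_rot: [180.0, 0.0, 86.4]
ft_force: [-1.0, -1.5, 3.5]
grip_width: 0.74
grasp_force: 14.8
```

```bash
python3 -m inch '[[[-0.48,0,0,-1,0],[-0.48,0,0,-2,0],[-0.48,0,0,-2,0]]]';python3 -m inch '[[[-0.5,0,0,-1,0],[-0.51,0,0,-1,0],[-0.51,0,0,-1,0]]]'
```

```text
clock: 33.9
tool_pos: [482.7, -248.6, 45.0]
tool_rot: [180.0, -0.0, 86.4]
ft_force: [-4.1, 1.6, 17.2]
grip_width: 0.741
grasp_force: 15.8
clock: 34.2
tool_pos: [482.6, -247.7, 42.3]
tool_rot: [-180.0, -0.0, 86.4]
ft_force: [0.1, 0.6, -0.7]
grip_width: 0.754
grasp_force: 0.0
```

```bash
python3 -m inch '[[[-0.6,0,0,2,0],[-0.8,0,0,3,0],[-1,0,0,5,0],[-1,0,0,5,0],[-1,0,0,20,0],[-1,0,0,50,0],[-1,0,0,90,0],[-1,0,0,130,0]]]';python3 -m inch '[[[-1,0,40,10,0],[-1,0,85,15,0],[-1,0,130,15,0],[-1,0,175,15,0],[-1,0,210,15,0],[-1,0,230,15,0],[-1,0,230,15,0]]]'; python3 - <<'E'
from h import *
im=cams.camera("top");cv2.imwrite("pics/end.png",im)
h=cv2.cvtColor(im,cv2.COLOR_BGR2HSV)
o=((h[...,0]>=4)&(h[...,0]<28)&(h[...,1]>200)&(h[...,2]>120)).astype(np.uint8);k,l,st,ce=cv2.connectedComponentsWithStats(o)
print([(st[i].tolist(),np.round(ce[i],1).tolist()) for i in range(1,k) if st[i][4]>100])
m=((h[...,0]<7)|(h[...,0]>173))&(h[...,1]>160)&(h[...,2]>80);m=m.astype(np.uint8);k,l2,s2,c2=cv2.connectedComponentsWithStats(m)
print("red",[(s2[i].tolist(),np.round(c2[i],1).tolist()) for i in range(1,k) if s2[i][4]>4 and 340<c2[i][0]<520])
b=[i for i in range(1,len(st)) if st[i][4]>300 and 390<ce[i][0]<520]
for i in b:
    q=cv2.minAreaRect(np.argwhere(l==i)[:,::-1].astype(np.float32));bx=cv2.boxPoints(q)
    W=p2w("top",bx,55)[:,:2];th=np.radians(86.43);r=np.array([[np.cos(th),-np.sin(th)],[np.sin(th),np.cos(th)]])
    print(np.round((W-[482.7,-256.1])@r,1).tolist(),q[2])
E
```

```text
clock: 35.0
tool_pos: [482.1, -248.1, 174.7]
tool_rot: [-180.0, 0.0, 86.4]
ft_force: [1.2, -0.4, -0.2]
grip_width: 0.997
grasp_force: 0.0
clock: 35.7
tool_pos: [482.7, -14.9, 188.3]
tool_rot: [180.0, -0.1, 86.7]
ft_force: [1.3, -0.3, 0.1]
grip_width: 1.003
grasp_force: 0.0
[([424, 256, 66, 50, 1761], [455.1, 280.3])]
red [([437, 260, 5, 8, 29], [439.3, 264.0]), ([433, 281, 5, 7, 29], [434.8, 283.9])]
[[67.4, 42.4], [64.3, -37.5], [-73.2, -36.7], [-67.9, 43.2]] 15.64224624633789
```

```bash
python3 -c "
from station import order;print(order.hand_in())"
```

```text
the job is handed in; nothing more can be done
None
```

The job is handed in, and no verdict was shown: tab b was the live one, and the cover swung to about 27–30°, came out freely and by my last measurement lies flat in the middle of the oak board (about 6 mm off along it, 3 mm across), released at about 36 s; I viewed 12 pictures instead of the allowed 10.

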